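Clear the mouldy lemons, close the double-lidded crock and raise its outer lid

TASK

Two of the four lemons in the open crock have a brown mould patch: lay those two in the empty pine crate and leave the good ones where they are. Then carry the nested pair of lids by the wooden knob and lower them together onto the crock until the inner lid is down on its ledge, and let go of the knob. Last, take the glazed outer lid by its collar and lift it alone, straight up, leaving the wooden inner lid seated and undisturbed, and finish still holding the outer lid level and clear above the knob, so that I can pour brine through the inner lid's holes; do not push the other things about.

Things in the scene. Friction and masses are not known exactly. Their poses are not given: they have to be found in the camera images.
- crock: low round preserving crock, blue glaze, white band, fixed; 220 mm across (two lug handles stand 20 mm out along its +-y, below 56 mm), rim 84 mm high. Origin: centre of its underside, z up. Inside: floor at 8 mm, wall radius 92 mm. Four lemons lie on its floor in a cross, each 50 mm from the centre, long axes pointing to the centre
- crock_ledge (a point): centre of the crock's mouth at the height of its ledge, 74 mm above the worktop: where the centre of the inner lid's underside belongs. The ledge runs from radius 92 to 102 mm; round it the rim (inner radius 102 mm) rises to 84 mm
- inner_lid: inner lid: wooden disc with drilled holes, 198 mm across, 10 mm thick (3 mm play all round inside the crock's rim; lower edge bevelled 3 mm), loose, about 0.3 kg. Origin: centre of its underside, z up. At the start it lies flat on the worktop, hidden under the outer lid except for its knob; lifting it by the knob carries both lids
- inner_knob_top (a point): top of the wooden knob that stands on the middle of the inner lid, 80 mm above that lid's underside. Knob: head 22 mm thick for the top 32 mm, stem 18 mm below. Nested, its top 30 mm stand out above the outer lid's collar
- outer_lid: outer lid: blue glazed cover 216 mm across, white ring, loose, about 0.5 kg. Origin: centre of its flat underside, z up; nested it lies freely on the inner lid, 10 mm above that one's origin. Plate up to 18 mm high; on it a round collar, 48 mm across, up to 40 mm above the underside, with a 30 mm bore right through in which the 22 mm knob stands with 4 mm play all round
- outer_collar_top (a point): centre of the collar's upper edge, 40 mm above the outer lid's underside; the collar is gripped across its 48 mm, over the 22 mm below this height, with the knob standing up between the fingers
- lemon_mould_a: yellow lemon with a dark brown mould patch about 35 mm long on its upper side, 78 x 55 x 56 mm, 0.11 kg. Origin: its underside as it lies at the start; long axis along its own x, 55 mm wide along its own y
- lemon_mould_a_center (a point): centre of that lemon, 28 mm above its underside
- lemon_mould_b: second lemon with the same kind of dark brown mould patch, same size and axes
- lemon_mould_b_center (a point): centre of that lemon
- lemon_good_a: clean yellow lemon, same size and axes, stays in the crock
- lemon_good_a_center (a point): centre of that lemon
- lemon_good_b: second clean yellow lemon, same size and axes, stays in the crock
- lemon_good_b_center (a point): centre of that lemon
- crate: empty slatted pine crate for the rejects, fixed, 239 mm along its own x, 128 mm along its own y, 99 mm high. Origin: centre of its underside, z up. Inside 213 x 110 mm, floor 10 mm above the worktop. It stands near the left or the right end of the work
- spoon_rest: flat grey glazed spoon rest, 114 mm across, 18 mm high; bystander at the other end from the crate; origin at its underside
- garlic: garlic bulb, 60 mm; bystander behind the work; origin at its underside
- shaker: glass salt shaker with a grey cap, 36 mm across, 90 mm high; bystander behind the work; origin at its underside
- oil: small oil bottle, 48 mm across, 164 mm high; bystander behind the work; origin at its underside
- wallcab_left: dark blue wall cabinet over the back of the worktop, fixed, never moves. Origin: middle of its depth and width at its underside, 0.46 m above the worktop and 0.77 m ahead of the robot. Its front stands 0.615 m ahead of the robot, two door handles in its middle (0.53 to 0.67 m up) reach out to 0.58 m: keep wrist and forearm in front of it, leaning the tool back to the robot if need be

How it is judged:
On the way, in this order (a step that is already met when the one before it is completed fails the run):
1. both mouldy lemons lie in the crate, let go, and both good ones are still in the crock (x of lemon_mould_a_center in the frame of crate between -0.1 and 0.1 m and y of lemon_mould_a_center in the frame of crate between -0.05 and 0.05 m and z of each of lemon_mould_a_center, lemon_mould_b_center in the frame of crate below 0.095 m and x of lemon_mould_b_center in the frame of crate between -0.1 and 0.1 m and y of lemon_mould_b_center in the frame of crate between -0.05 and 0.05 m and contact force between the fingers and lemon_mould_a below 0.1 N and contact force between the fingers and lemon_mould_b below 0.1 N and horizontal distance between each of lemon_good_a_center, lemon_good_b_center and crock below 0.087 m and height (world z) of each of lemon_good_a_center, lemon_good_b_center below 0.07 m), for 0.2 s.
2. both lids are down on the crock, still nested: the inner lid on its ledge, the outer lid on the inner one, the knob let go (horizontal distance between inner_lid and crock_ledge below 0.007 m and z of inner_lid in the frame of crock_ledge between -0.004 and 0.004 m and angle between inner_lid's own z axis and vertical below 0.04 rad and horizontal distance between outer_lid and inner_lid below 0.009 m and z of outer_lid in the frame of inner_lid below 0.014 m and angle between outer_lid's own z axis and vertical below 0.06 rad and contact force between the fingers and inner_lid below 0.1 N), for 0.2 s.
3. the outer lid alone is held up, clear above the knob, the inner lid still seated (z of outer_lid in the frame of crock above 0.164 m and angle between outer_lid's own z axis and vertical below 0.2 rad and contact force between the fingers and outer_lid above 1 N and contact force between outer_lid and inner_lid below 0.1 N and contact force between outer_lid and crock below 0.1 N and horizontal distance between inner_lid and crock_ledge below 0.007 m and z of inner_lid in the frame of crock_ledge between -0.004 and 0.004 m and angle between inner_lid's own z axis and vertical below 0.04 rad), for 0.2 s.
At the end, for the whole second after the job is handed in: Outer lid held by the fingers alone, at rest, tilt under 0.2 rad, underside over 164 mm high (10 mm above the knob); inner lid untouched on its ledge (7 mm sideways, 4 mm in height, 0.04 rad); mouldy lemons inside the crate under its rim, good ones in the crock (all of step 3 and linear speed of each of outer_lid, inner_lid below 0.02 m/s and contact force between the fingers and inner_lid below 0.1 N and x of lemon_mould_a_center in the frame of crate between -0.1 and 0.1 m and y of lemon_mould_a_center in the frame of crate between -0.05 and 0.05 m and z of each of lemon_mould_a_center, lemon_mould_b_center in the frame of crate below 0.095 m and x of lemon_mould_b_center in the frame of crate between -0.1 and 0.1 m and y of lemon_mould_b_center in the frame of crate between -0.05 and 0.05 m and horizontal distance between each of lemon_good_a_center, lemon_good_b_center and crock below 0.087 m and height (world z) of each of lemon_good_a_center, lemon_good_b_center below 0.07 m); the arm keeps its last pose, push and grip.
It fails at once if the outer lid is taken off the inner lid (more than 15 mm apart from its nested place) while the inner lid is not seated on the crock's ledge ((z of outer_lid in the frame of inner_lid above 0.025 m or horizontal distance between outer_lid and inner_lid above 0.015 m) and not (horizontal distance between inner_lid and crock_ledge below 0.007 m and z of inner_lid in the frame of crock_ledge between -0.004 and 0.004 m and angle between inner_lid's own z axis and vertical below 0.04 rad)).
It fails at once if the lids are let go in the air, before the inner lid is down (height (world z) of inner_lid above 0.03 m and contact force between the fingers and inner_lid below 0.05 N and contact force between the fingers and outer_lid below 0.05 N and z of inner_lid in the frame of crock_ledge above 0.008 m).
It fails at once if a mouldy lemon is let fall from above the crate's rim ((height (world z) of lemon_mould_a_center above 0.13 m and contact force between the fingers and lemon_mould_a below 0.05 N) or (height (world z) of lemon_mould_b_center above 0.13 m and contact force between the fingers and lemon_mould_b below 0.05 N)).
It fails at once if a good lemon is taken out of the crock ((height (world z) of lemon_good_a_center above 0.11 m or horizontal distance between lemon_good_a_center and crock above 0.1 m) or (height (world z) of lemon_good_b_center above 0.11 m or horizontal distance between lemon_good_b_center and crock above 0.1 m)).
It fails at once if a bystander (spoon rest, garlic, shaker, oil bottle) is pushed more than 30 mm (distance of any of spoon_rest, garlic, shaker, oil from where it was at the start of the episode above 0.03 m).
It also fails if it takes over 72 s, if anything falls off the work surface, if the arm or the gripper's body presses on something with over 40 N, if the wrist force passes 120 N, or if a joint passes its speed limit or range.

ROBOT

A 7-joint arm with a two-finger parallel gripper is mounted at the origin on a cart in front of the work surface, level with it; the furniture and walls round the work are solid. World frame = base frame: x ahead of the robot, y to its left, z up, the work surface at z = 0. Lengths are in m, angles in rad, forces in N, time in s.
With the tool pointing down it reaches from about 0.4 to 0.9 m from the base axis. Payload 5.6 kg.
Tool frame: the origin (TCP) lies between the finger pads; the fingertips stand 25 mm ahead of it and the grasp point (between the pads) lies 6 mm ahead of it; z points along the fingers, y is the line along which they close (so a half turn about z gives the same grasp; the last joint's range is limited). The gripper opens to 92 mm and grips with 3 to 60 N. Pads are 20 mm wide; open, the fingers measure 128 mm over their backs; the gripper's body (75 mm by 189 mm) begins 69 mm behind the grasp point.
Start: joints at [-1.299, 0.468, -0.012, 1.603, 0.006, 1.071, -0.056], TCP at [0.201, 0.618, 0.24] pointing down, gripper open.
Joint ranges: [-2.53, 2.53], [-0.31, 2.02], [-1.57, 1.55], [0.28, 2.44], [-1.29, 4.43], [0.15, 1.84], [-2.92, 2.92]. Speed limits (rad/s): [2.57, 2.57, 3.14, 3.14, 3.14, 3.14, 3.14].

INTERFACE

Orientations are given as a rotation vector (axis times angle).
In Python, from station import manip, kinematics, viewer gives the robot as it stands. Calls block until the motion is done:
- manip.move_to(position, orientation): joint-space move of the TCP to a pose.
- manip.servo_line(position, rotation=None, vel=0.15, until_force=None): straight line of the TCP; rotation=None keeps the orientation; vel is the mean speed in m/s. With until_force (N) it stops when the force on the tool has changed by that much, and returns True; else False.
- manip.move_joints(angles): joint-space move.
- manip.let_go() and manip.close(f_grip=None): open the fingers fully, or close them until they stop; f_grip is the grip in N (None keeps the last).
- manip.pause(seconds).
- kinematics.solve_ik(position, orientation): joint angles nearest the present ones, or None.
- viewer.get_image(name): name is "scene" or "top" or "wrist"; returns the picture (480x640x3 uint8, blue, green, red); there is no depth.
- viewer.get_calibration(name): a dict with "vfov" (degrees; the focal length in pixels is half the picture's height over the tangent of half this angle, whatever the lens; pixels are square), "cx", "cy" (the principal point, pixels), "T" (4x4, takes a point from camera to world coordinates); the wrist camera has in their place "mount" (4x4, takes a point from camera to tool coordinates, whose origin is the TCP and whose axes are the flange's). Camera axes: x right, y up, looking along -z (the intrinsics and any distortion apply to the point x, -y, -z); pixel columns grow to the right and rows downward; lengths in m; the calibration is good to about 2 mm. A picture is of the moment at which its call begins: read the wrist's pose just before it. get_calibration takes no time and is no camera call.
A pose or a line that the arm cannot do raises manip.Unreachable and nothing moves.
- manip.job_done(): hands the job in; it is judged then, once.
Readings, each from a call of its own:
- manip.current_clock(): time.
- manip.current_joints(): joint angles.
- manip.current_joint_vel(): joint speeds.
- manip.current_joint_efforts(): joint torques, N m.
- manip.current_tcp_pos(): TCP position.
- manip.current_orientation(): TCP orientation.
- manip.current_ft_force(): force on the tool from outside, world axes, zero at the start.
- manip.current_wrist_torque(): the same for the moment, N m.
- manip.current_gripper_width(): opening from 0.0 (shut) to 1.0 (fully open).
- manip.current_finger_force(): force on a finger pad.
Only numpy, scipy, OpenCV 4.12 (cv2) and the standard library are available. Lean on these libraries where they do the work, as an engineer would, in place of code of your own. Each camera call takes 0.05 s, during which the arm holds its last target. There are 200 camera calls.

## Working session

There is one attempt and no reset: what is moved stays moved. The work goes in short steps, each a Python script; the robot and the scene stay as the last script left them, time stands still between calls to the robot, and variables do not carry over. Pictures are saved under pics/ and viewed, at most 14 in all, crops included, and the job is handed in when it is done.

```bash
ls; mkdir -p pics
python3 - <<'E'
from station import manip, kinematics, viewer
import cv2,numpy as np
for n in ("scene","top"):
    cv2.imwrite(f"pics/{n}0.png",viewer.get_image(n)); 
for n in ("scene","top","wrist"): print(n,viewer.get_calibration(n))
print(manip.current_clock(),manip.current_tcp_pos(),manip.current_orientation())
E
```

```text
pics
scene {'vfov': 51.68795595593265, 'cx': 328.1458163836176, 'cy': 240.60820562873747, 'T': array([[-0.90610927,  0.19310937, -0.37639708,  0.01668579],
       [-0.42296348, -0.43086775,  0.79715424,  1.25106032],
       [-0.00823941,  0.88151106,  0.47209147,  0.98149839],
       [ 0.        ,  0.        ,  0.        ,  1.        ]])}
top {'vfov': 42.570260710315964, 'cx': 320.8127850268863, 'cy': 246.03759234629408, 'T': array([[ 0.25861472,  0.76433074, -0.59069192, -0.45041985],
       [-0.96587951,  0.21345135, -0.14668091, -0.27397289],
       [ 0.01397126,  0.60847107,  0.79345306,  1.68104155],
       [ 0.        ,  0.        ,  0.        ,  1.        ]])}
wrist {'vfov': 59.92580105258994, 'cx': 320.9054635442382, 'cy': 238.7468541384347, 'mount': array([[ 1.35276243e-04,  9.63079336e-01,  2.69217708e-01,
         7.48236485e-02],
       [ 9.99999826e-01,  2.43375984e-05, -5.89542412e-04,
         1.05375155e-03],
       [-5.74328227e-04,  2.69217741e-01, -9.63079165e-01,
        -1.45832054e-01],
       [ 0.00000000e+00,  0.00000000e+00,  0.00000000e+00,
         1.00000000e+00]])}
0.1 [0.20119265 0.61757455 0.23875708] [-4.92655739e-01 -3.10260860e+00  2.42575697e-03]
```

View pics/top0.png

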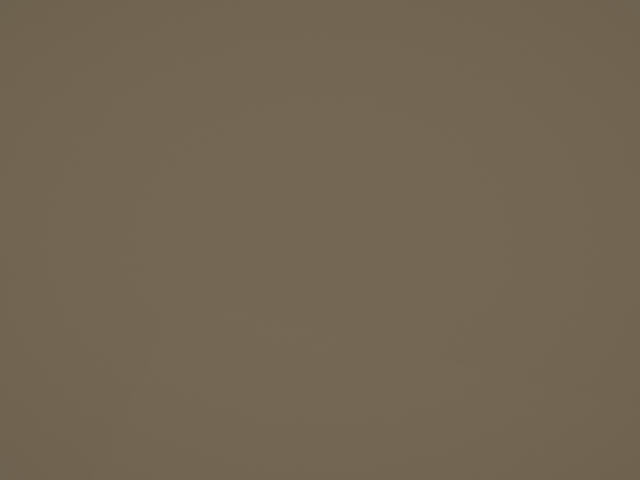

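View pics/scene0.png

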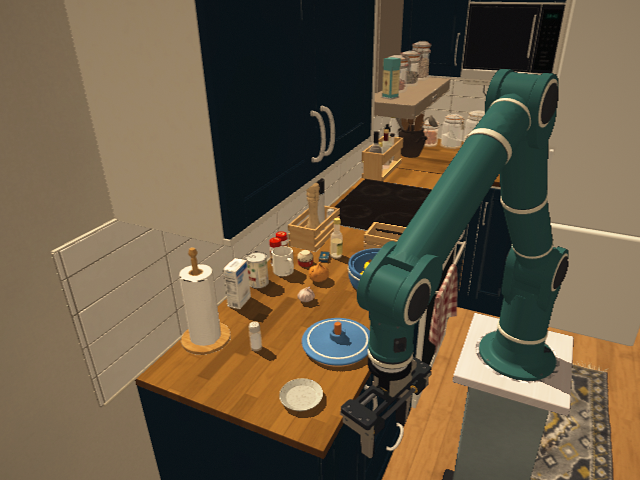

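The top view is blank brown, so that camera is blocked. The scene view shows the nested lids at (337,342), spoon rest at (302,397), garlic (306,296), shaker (255,335) and oil (337,240). The crock is half hidden by the arm at about (362,265), with the crate behind it near (385,233).

```bash
cat > h.py <<'E'
from station import manip, kinematics, viewer
import cv2, numpy as np
from scipy.spatial.transform import Rotation as R
def cam(name, pose=None):
    c=viewer.get_calibration(name); f=240/np.tan(np.radians(c["vfov"])/2)
    if name=="wrist":
        p,o=pose if pose else (manip.current_tcp_pos(),manip.current_orientation())
        T=np.eye(4);T[:3,:3]=R.from_rotvec(o).as_matrix();T[:3,3]=p;T=T@c["mount"]
    else: T=c["T"]
    return f,c["cx"],c["cy"],T
def ray(C,u,v):
    f,cx,cy,T=C; d=T[:3,:3]@np.array([(u-cx)/f,-(v-cy)/f,-1.]); return T[:3,3],d
def onplane(C,u,v,z):
    o,d=ray(C,u,v); return o+d*(z-o[2])/d[2]
def proj(C,P):
    f,cx,cy,T=C; q=T[:3,:3].T@(np.asarray(P)-T[:3,3]); return cx+f*q[0]/-q[2], cy+f*q[1]/q[2]
def down(yaw):  # yaw: world heading of the tool's x axis, tool z down
    return (R.from_euler('z',yaw)*R.from_euler('x',np.pi)).as_rotvec()
def tilted(yaw,lean,axis):  # lean (rad) of the tool about a world horizontal axis
    return (R.from_rotvec(lean*np.asarray(axis,float))*R.from_rotvec(down(yaw))).as_rotvec()
def snap(fn,n="wrist"):
    C=cam(n); im=viewer.get_image(n); cv2.imwrite("pics/"+fn,im); np.save("pics/"+fn+".npy",np.array([C[0],C[1],C[2],*C[3].ravel()])); return im,C
def load(fn):
    a=np.load("pics/"+fn+".npy"); return cv2.imread("pics/"+fn),(a[0],a[1],a[2],a[3:].reshape(4,4))
E
python3 - <<'E'
from h import *
C=cam("scene")
for n,u,v,z in [("lid",337,342,.028),("knob",338,323,.08),("spoon",302,397,.018),("crock",365,262,.084),("crate",390,232,.09),("garlic",306,296,.03),("shaker",255,335,.045),("oil",337,245,.08)]:
    print(n,onplane(C,u,v,z).round(3))
for p in [(.45,-.05,.35),(.45,-.2,.35),(.5,.1,.4),(.4,-.1,.45)]:
    for y in (np.pi,):
        print(p,kinematics.solve_ik(p,down(y)))
E
```

```text
lid [0.485 0.204 0.028]
knob [0.492 0.182 0.08 ]
spoon [0.483 0.43  0.018]
crock [ 0.545 -0.172  0.084]
crate [ 0.536 -0.419  0.09 ]
garlic [0.676 0.033 0.03 ]
shaker [0.711 0.294 0.045]
oil [ 0.69  -0.253  0.08 ]
(0.45, -0.05, 0.35) [-0.66116577 -0.01807783  0.70413104  1.95628731  0.01256041  1.19911112
  1.60911899]
(0.45, -0.2, 0.35) [-0.67985607  0.11423808  1.14046955  1.89031544 -0.1111436   1.20551861
  2.06876986]
(0.5, 0.1, 0.4) [-0.62606201  0.08649513  0.39471204  1.74769202 -0.03435104  1.31417184
  1.34684069]
(0.4, -0.1, 0.45) [-0.80564167 -0.2519131   0.80431689  1.8650699   0.18176171  1.45510205
  1.53222742]
```

Run:
```python
from h import *
o=manip.current_orientation()
a=1.257; r=.41
q=kinematics.solve_ik([r*np.cos(a),r*np.sin(a),.42],o); print(q)
manip.move_joints(q)
q=np.array(q); q1=0.2; q[6]+= 1.57+ .2 ; q[0]=q1
manip.move_joints(q)
print(manip.current_tcp_pos(),manip.current_orientation(),manip.current_clock())
snap("w1.png"); snap("s1.png","scene")
```

```text
[-1.30173999 -0.09962464 -0.03364076  1.88181453 -0.00341212  1.3608964
 -0.07864739]
[ 0.39804218 -0.09851975  0.41986747] [-7.08669335e-02 -3.13896658e+00 -6.56713001e-04] 3.2667
```

View pics/w1.png

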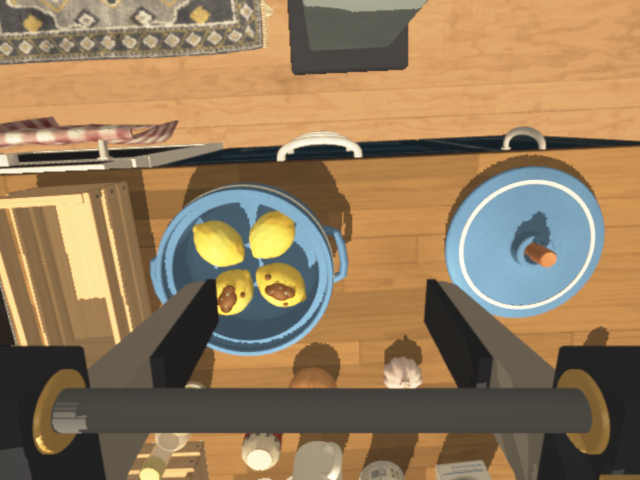

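View pics/s1.png

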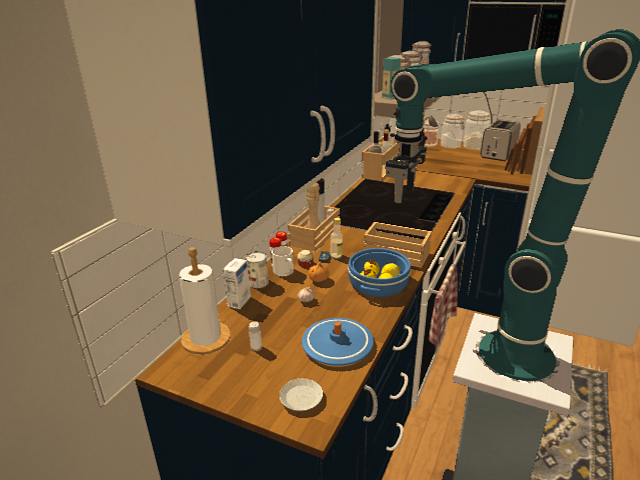

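The wrist view shows the crock centred near (247,268). The mouldy lemons are the two on the far side, at about (233,290) and (281,284), and the good ones are at (218,243) and (272,234). The lids are at (527,243) with the knob top at (540,255). The crate is partly out of frame on the left, so I'll take a closer view of the crock and crate.

Run:
```python
from h import *
manip.move_to([.47,-.27,.42],down(np.pi))
print(manip.current_tcp_pos(),manip.current_joints(),manip.current_clock())
snap("w2.png")
```

```text
[ 0.47023934 -0.2683289   0.41979887] [ 0.31308471  0.14465665  0.16488257  1.63402121 -0.0251192   1.36587443
  2.05379932] 4.1333
```

View pics/w2.png

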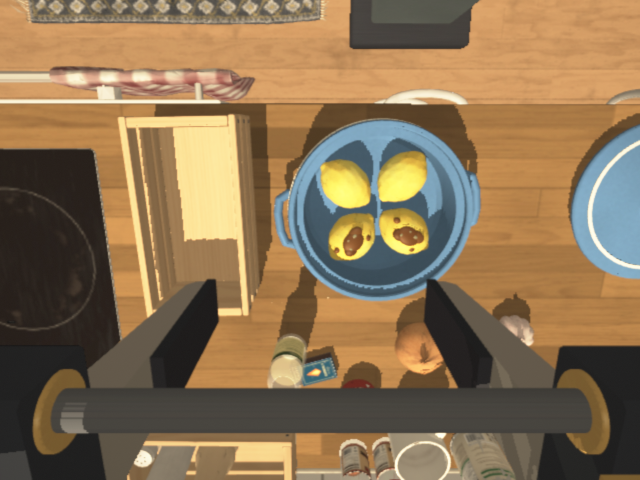

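The closer view shows the crock rim centred near (384,210). Mouldy lemons are at (352,238) and (404,231), good ones at (345,184) and (402,177). The crate's top corners are near (121,119), (240,116), (250,314) and (150,316).

```bash
cat > meas.py <<'E'
from h import *
from scipy.optimize import least_squares
def circ(P,r=None):
    # robust circle fit; radius free
    f=lambda x: np.hypot(P[:,0]-x[0],P[:,1]-x[1])-x[2]
    s=least_squares(f,[*P.mean(0)[:2],.1],loss='soft_l1',f_scale=.002); return s.x,np.sqrt(np.median(f(s.x)**2))
def blue(im):
    h=cv2.cvtColor(im,cv2.COLOR_BGR2HSV); m=cv2.inRange(h,(98,90,50),(118,255,255))
    m=cv2.morphologyEx(m,cv2.MORPH_OPEN,np.ones((3,3))); 
    cs,_=cv2.findContours(m,cv2.RETR_EXTERNAL,cv2.CHAIN_APPROX_NONE); return [c[:,0,:] for c in cs if cv2.contourArea(c)>5000]
def lemons(im,C,roi):
    h=cv2.cvtColor(im,cv2.COLOR_BGR2HSV); m=cv2.inRange(h,(19,150,90),(32,255,255))
    k=np.zeros_like(m); x0,y0,x1,y1=roi; k[y0:y1,x0:x1]=255; m&=k
    m=cv2.erode(m,np.ones((3,3)))
    cs,_=cv2.findContours(m,cv2.RETR_EXTERNAL,cv2.CHAIN_APPROX_NONE); out=[]
    for c in cs:
        if cv2.contourArea(c)<150: continue
        hl=cv2.convexHull(c)
        P=np.array([onplane(C,*p,.036)[:2] for p in hl[:,0,:]],np.float32)
        e=cv2.minAreaRect(P); hm=cv2.fillConvexPoly(np.zeros_like(m),hl,255)
        px=h[hm>0]; br=((px[:,2]<120)&(px[:,0]<18)).mean()
        M=cv2.moments(hl); out.append((np.round(onplane(C,M['m10']/M['m00'],M['m01']/M['m00'],.036)[:2],4),np.round(e,3) if 0 else e,round(br,3),(int(M['m10']/M['m00']),int(M['m01']/M['m00']))))
    return out
E
python3 - <<'E'
from meas import *
for fn,roi in (("w2.png",(300,130,460,290)),("w1.png",(180,200,320,320))):
    im,C=load(fn)
    for c in blue(im):
        for z in (.084,.026):
            P=np.array([onplane(C,u,v,z) for u,v in c if 2<u<637 and v<280]); print(fn,z,*circ(P))
    for l in lemons(im,C,roi): print(l)
im,C=load("w2.png")
for p in [(121,119),(248,116),(254,314),(150,316)]: print(onplane(C,*p,.099).round(3))
E
```

```text
(array([ 0.5386, -0.2275]), ((0.5370945930480957, -0.22858984768390656), (0.046606387943029404, 0.06864513456821442), 31.290077209472656), np.float64(0.008), (350, 235))
(array([ 0.5293, -0.1576]), ((0.5281933546066284, -0.1558835804462433), (0.0699906200170517, 0.042190369218587875), 70.25379943847656), np.float64(0.03), (404, 228))
(array([ 0.4696, -0.2358]), ((0.47093844413757324, -0.2352910339832306), (0.054898135364055634, 0.05787244066596031), 0.17649836838245392), np.float64(0.0), (345, 182))
(array([ 0.4574, -0.1639]), ((0.456270307302475, -0.16586261987686157), (0.04273221269249916, 0.06227367743849754), 16.536529541015625), np.float64(0.0), (402, 173))
(array([ 0.531 , -0.2212]), ((0.529400646686554, -0.22167162597179413), (0.04687989503145218, 0.03947145491838455), 78.71908569335938), np.float64(0.005), (234, 285))
(array([ 0.5303, -0.1579]), ((0.5289642214775085, -0.15656355023384094), (0.07030851393938065, 0.04640963301062584), 64.4776382446289), np.float64(0.016), (280, 282))
(array([ 0.4692, -0.2359]), ((0.468107134103775, -0.23480471968650818), (0.07149067521095276, 0.044459372758865356), 58.83121109008789), np.float64(0.0), (218, 241))
(array([ 0.4564, -0.1594]), ((0.4556790590286255, -0.15750879049301147), (0.04851511865854263, 0.03877313435077667), 46.33258056640625), np.float64(0.0), (275, 230))
[ 0.393 -0.482  0.099]
[ 0.389 -0.346  0.099]
[ 0.622 -0.349  0.099]
[ 0.625 -0.476  0.099]
```

```bash
sed -i 's/(98,90,50),(118,255,255)/(95,70,60),(125,255,255)/; s/(19,150,90),(32/(19,110,70),(35/; s/m=cv2.erode.*/m=cv2.erode(m,np.ones((2,2)))/' meas.py
python3 - <<'E'
from meas import *
im,C=load("w2.png"); h=cv2.cvtColor(im,cv2.COLOR_BGR2HSV)
print(h[130,384],h[285,350],h[200,600],h[170,345],h[195,330],h[240,330])
for fn,roi in (("w2.png",(300,130,460,290)),("w1.png",(180,200,320,320))):
    im,C=load(fn); print(fn,[ (len(c),c.min(0),c.max(0)) for c in blue(im)])
    for c in blue(im):
        z=.084 if c.mean(0)[0]<450 else .026
        P=np.array([onplane(C,u,v,z) for u,v in c if 2<u<637 and not(v>275 and (u<230 or u>415))])
        print(z,*circ(P))
    for l in lemons(im,C,roi): print(l[0],np.round(l[1][1],3),round(l[1][2]),l[2])
E
```

```text
[102  85 193] [102  83 102] [101  85 195] [ 24 165 233] [ 28 149 254] [ 24 165 239]
w2.png [(644, array([275, 121], dtype=int32), array([479, 299], dtype=int32))]
0.084 [ 0.50110921 -0.19753599  0.10858705] 0.0012355875132225025
[ 0.5409 -0.2258] [0.062 0.058] 0 0.007
[ 0.5331 -0.1573] [0.065 0.058] 14 0.024
[ 0.4713 -0.2354] [0.059 0.062] 0 0.0
[ 0.4622 -0.1634] [0.059 0.062] 10 0.0
w1.png [(866, array([151, 188], dtype=int32), array([332, 354], dtype=int32)), (429, array([446, 167], dtype=int32), array([603, 316], dtype=int32))]
0.084 [ 0.47522028 -0.1772448   0.08125187] 0.020413349749084028
0.026 [0.49503162 0.17259341 0.105115  ] 0.0003579788691240732
[ 0.5406 -0.2236] [0.049 0.066] 87 0.006
[ 0.5336 -0.1579] [0.064 0.06 ] 10 0.013
[ 0.4718 -0.2362] [0.063 0.06 ] 12 0.0
[ 0.4638 -0.1652] [0.052 0.069] 49 0.0
```

Crock is at (0.501,-0.197), radius 0.109. The lemons lie 50 mm out at -38.5° (A) and 51.5° (B), both mouldy. The crate is centred at (0.507,-0.413) with its long side along x. These match the sizes given, so I'll pick lemon A.

```bash
cat > lem.py <<'E'
from h import *
def pick(c,ang,head):
    p=np.array(c)-.002*np.array([np.cos(ang),np.sin(ang)]); o=down(head)
    manip.move_to([*p,.17],o)
    hit=manip.servo_line([*p,.042],vel=.12,until_force=12)
    print("hit",hit,manip.current_tcp_pos())
    manip.close(15); print("w",manip.current_gripper_width(),manip.current_finger_force())
    manip.servo_line([*p,.165],vel=.15)
    print("w",manip.current_gripper_width(),manip.current_finger_force(),manip.current_clock())
def place(x,y,ztcp,head):
    manip.servo_line([x,y,.165],rotation=down(head),vel=.2)
    print("hit",manip.servo_line([x,y,ztcp],vel=.12,until_force=10),manip.current_tcp_pos())
    manip.let_go(); manip.pause(.2)
    manip.servo_line([x,y,.2],vel=.2); print(manip.current_clock(),manip.current_joints())
E
python3 - <<'E'
from lem import *
a=np.radians(-38.5)
pick((.540,-.2265),a,a+np.pi)
E
```

```text
hit False [ 0.53902732 -0.22548415  0.04274343]
w 0.5802681408402791 15.000148171093315
w 0.5793989448386335 14.999892844352871 8.0583
```

Run:
```python
from lem import *
place(.507+.035,-.413,.050,np.pi/2)
a=np.radians(51.5)
pick((.5325,-.158),a,a)
snap("w3.png")
```

```text
hit False [ 0.5425509  -0.41349749  0.050942  ]
12.075 [ 0.32574277  0.57707323  0.40124326  1.5764835  -0.24947606  1.04111027
  0.79597204]
hit False [ 0.53181667 -0.15979027  0.04267697]
w 0.5859708462359382 15.000192106235772
w 0.5803519757830149 14.999886355362833 15.925
```

View pics/w3.png

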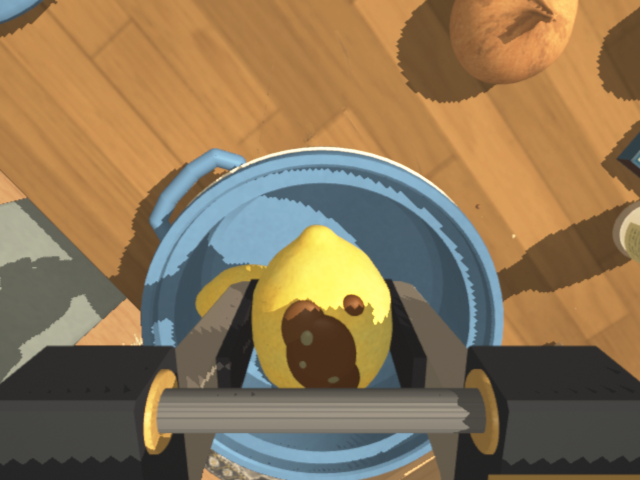

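The mouldy lemon B is held squarely at about (320,310). A good one shows behind it, still in the crock. Now I'll place B, then look from above the crate.

Run:
```python
from lem import *
place(.507-.035,-.413,.096,np.pi/2)
manip.move_to([.44,-.20,.40],down(np.pi))
snap("w4.png"); print(manip.current_clock())
manip.move_to([.47,.06,.40],down(np.pi))
snap("w5.png"); print(manip.current_clock())
a=cv2.imread("pics/w4.png");b=cv2.imread("pics/w5.png")
cv2.imwrite("pics/w45.png",cv2.resize(np.hstack([a,b]),(800,300),interpolation=cv2.INTER_AREA))
```

```text
hit False [ 0.47234773 -0.41325777  0.09642569]
19.725 [ 0.35798682  0.48703727  0.41458269  1.72166841 -0.22882915  0.98212584
  0.85794083]
20.9083
21.9833
```

View pics/w45.png

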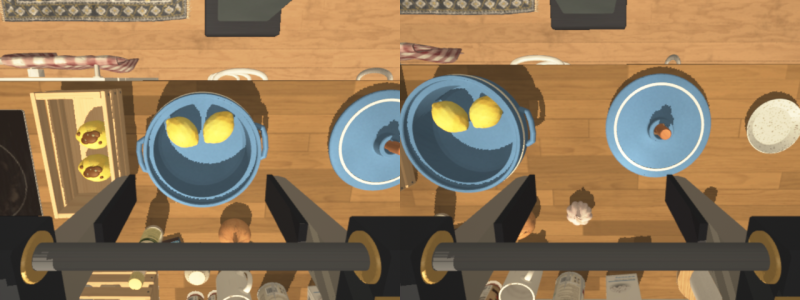

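Both mouldy lemons lie in the crate, at (90,137) and (95,167) in the left half. The good ones are still in the crock. The lids are at (658,125) in the right half, with the knob at (665,131). Next I'll measure the crock, lid and knob.

Run:
```python
from meas import *
def knob(im,roi):
    x0,y0,x1,y1=roi; h=cv2.cvtColor(im,cv2.COLOR_BGR2HSV); m=cv2.inRange(h,(3,90,90),(18,255,255)); k=np.zeros_like(m); k[y0:y1,x0:x1]=255; m&=k
    c=max(cv2.findContours(m,0,cv2.CHAIN_APPROX_NONE)[0],key=cv2.contourArea); return c[:,0,:]
for fn,roi in (("w5.png",(390,180,460,240)),("s1.png",(325,315,350,340)),("w1.png",(510,225,570,280))):
    im,C=load(fn)
    if fn!="s1.png":
      for c in blue(im):
        if abs(c.mean(0)[0]-0)<0: continue
        left=c.mean(0)[0]<(300 if fn!="w2" else 450)
        for z in ((.084,) if left else (.012,.020,.028)):
            P=np.array([onplane(C,u,v,z) for u,v in c if 2<u<637 and v<275]); print(fn,z,*circ(P),P[:,1].min(),P[:,1].max())
    k=knob(im,roi); print("knob px",k.min(0),k.max(0),cv2.contourArea(k))
    for z in (.07,.08): print(z,onplane(C,*k.mean(0),z).round(4))
    x0,y0,x1,y1=roi; cv2.imwrite("pics/k_"+fn,cv2.resize(im[y0:y1,x0:x1],(300,260),interpolation=0))
im,C=load("w4.png")
for c in blue(im):
    P=np.array([onplane(C,u,v,.084) for u,v in c if 2<u<637 and v<275]); print("w4",*circ(P),c.mean(0))
cv2.imwrite("pics/k.png",np.hstack([cv2.imread(f"pics/k_{f}.png") for f in("w5","w1")]))
```

```text
w5.png 0.084 [ 0.50181694 -0.19387019  0.10960182] 0.0008113135513317972 -0.3041845126126067 -0.08358313375749185
w5.png 0.012 [0.49864205 0.17816568 0.10763707] 0.0002886460675837893 0.07074823026114468 0.28602523781946015
w5.png 0.02 [0.49710088 0.17638404 0.10602311] 0.00028428148065194614 0.0705772607638908 0.2826263740027647
w5.png 0.028 [0.49555972 0.1746024  0.10440916] 0.00027991844563791946 0.07040629126663692 0.2792275101860692
knob px [407 198] [433 222] 434.0
0.07 [0.4946 0.1741 0.07  ]
0.08 [0.4926 0.1717 0.08  ]
knob px [334 322] [340 334] 66.5
0.07 [0.4902 0.1919 0.07  ]
0.08 [0.485  0.2035 0.08  ]
w1.png 0.084 [ 0.44546677 -0.18744475  0.06300548] 0.014517894516565114 -0.3108185390022249 -0.0882225080791558
w1.png 0.012 [0.49947242 0.17951883 0.10784188] 0.00036743798454202947 0.0717266371948656 0.28783486825966426
w1.png 0.02 [0.4969355  0.17556147 0.10628413] 0.00036214683715229956 0.06932629769662796 0.2823129122553026
w1.png 0.028 [0.49439858 0.1716041  0.10472639] 0.00035685519126428533 0.06692595819839028 0.27679095625094086
knob px [525 243] [555 266] 435.0
0.07 [0.4942 0.173  0.07  ]
0.08 [0.4908 0.1676 0.08  ]
w4 [0.4686221  0.10903095 0.05179947] 0.006235310932981531 [603.46891192 228.37564767]
w4 [ 0.51005781 -0.19593651  0.1162382 ] 0.001934577556941991 [324.15285451 239.52117864]
```

View pics/k.png

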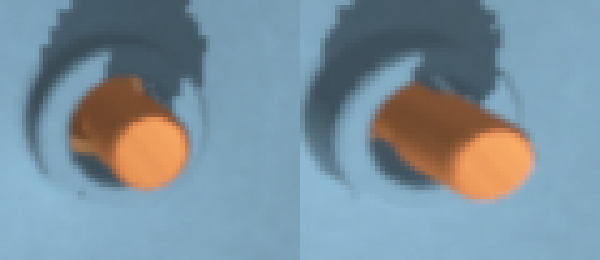

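The knob top is near (425,215) in w5 and (549,260) in w1. Knob top and crock rim are almost the same height, so I'll view each from the same relative pose and let the calibration bias cancel.

```bash
cat >> meas.py <<'E'
def topface(im,roi):
    # bright top face of the knob head: centre pixel
    x0,y0,x1,y1=roi; h=cv2.cvtColor(im,cv2.COLOR_BGR2HSV); m=cv2.inRange(h,(3,90,205),(22,255,255)); k=np.zeros_like(m); k[y0:y1,x0:x1]=255
    c=max(cv2.findContours(m&k,0,cv2.CHAIN_APPROX_NONE)[0],key=cv2.contourArea); return cv2.minEnclosingCircle(c)
def rim(im,C):
    c=max(blue(im),key=len); P=np.array([onplane(C,u,v,.084) for u,v in c if not(v>255 and (u<235 or u>405)) and v<380])
    P=P[np.abs(P[:,1]-P[:,1].mean())<.2]
    for _ in range(4):
        x,e=circ(P); P=P[np.abs(np.hypot(*(P[:,:2]-x[:2]).T)-x[2])<.006]
    return x,e,len(P)
E
python3 - <<'E'
from meas import *
for fn,p in (("w5.png",(425.2,215.1)),("w1.png",(548.8,259.5))):
    im,C=load(fn); print(onplane(C,*p,.08))
manip.move_to([.471,-.196,.30],down(np.pi)); manip.pause(.15)
im,C=snap("c1.png"); print("rim",rim(im,C),manip.current_tcp_pos())
manip.move_to([.465,.173,.30],down(np.pi)); manip.pause(.15)
im,C=snap("l1.png"); print(manip.current_tcp_pos(),manip.current_clock())
t=topface(im,(270,190,370,290)); print(t,onplane(C,*t[0],.08))
c=max(blue(im),key=len); P=np.array([onplane(C,u,v,.012) for u,v in c if not(v>255 and (u<235 or u>405)) and v<380]); print(circ(P))
a=cv2.imread("pics/c1.png"); cv2.circle(im,tuple(np.int32(t[0])),int(t[1]),(0,255,0),1)
cv2.imwrite("pics/cl.png",cv2.resize(np.hstack([a,im]),(800,300),interpolation=cv2.INTER_AREA))
E
```

```text
[0.49799024 0.17816    0.08      ]
[0.49774381 0.17842032 0.08      ]
rim (array([ 0.50121583, -0.19663319,  0.10810579]), np.float64(0.00023483280472662418), 456) [ 0.4716626  -0.19481253  0.300542  ]
[0.4654021  0.17195268 0.29996903] 24.8333
((326.368408203125, 243.0), 9.837150573730469) [0.49733226 0.17753033 0.08      ]
(array([0.49914497, 0.17679787, 0.10819513]), np.float64(0.00026955382420236484))
```

View pics/cl.png

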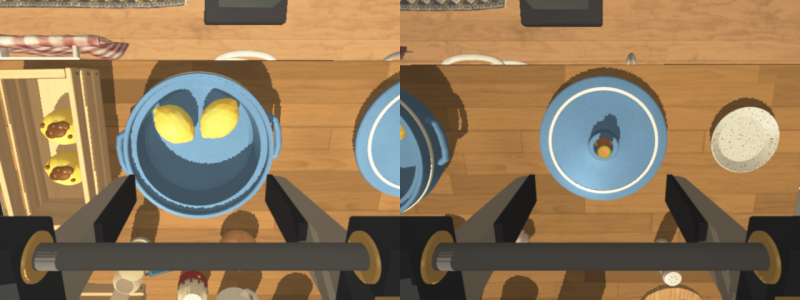

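Crock is at (0.5012,-0.1966). The knob is at (0.4976,0.178), with three views agreeing within 1 mm. Now I'll grip the knob above the collar and lift a little.

Run:
```python
from h import *
k=[.4976,.1780]
manip.move_to([*k,.15],down(np.pi)); print(manip.current_tcp_pos())
print("hit",manip.servo_line([*k,.0788],vel=.08,until_force=8)); manip.pause(.2)
print(manip.current_tcp_pos())
manip.close(50); print(manip.current_tcp_pos(),manip.current_gripper_width()*92,manip.current_finger_force())
f0=manip.current_ft_force()
manip.servo_line([*k,.12],vel=.04); manip.pause(.2)
print(manip.current_tcp_pos(),manip.current_gripper_width()*92,manip.current_ft_force()-f0,manip.current_wrist_torque())
manip.servo_line([*k,.215],vel=.12)
manip.servo_line([.5012,-.1966,.215],vel=.12); manip.pause(.2)
print(manip.current_tcp_pos(),manip.current_gripper_width()*92,manip.current_ft_force()-f0,manip.current_clock())
snap("w6.png"); snap("s6.png","scene")
a=cv2.imread("pics/w6.png");b=cv2.imread("pics/s6.png")
cv2.imwrite("pics/w66.png",np.hstack([cv2.resize(a,(400,300)),b[200:350,280:480].repeat(2,0).repeat(2,1)]))
```

```text
[0.4981736  0.17812452 0.15070137]
hit False
[0.49789594 0.17811833 0.07928467]
[0.49758078 0.17726809 0.07876728] 20.815455125819053 50.00010788440704
[0.49748564 0.17794166 0.11976347] 21.189590709833087 [  0.21678417   2.13784076 -10.86292927] [ 0.03299478 -0.01021209  0.06160251]
[ 0.50121992 -0.19645566  0.21500579] 20.674419269023982 [  0.1981848    3.22456852 -10.1443319 ] 33.6083
```

View pics/w66.png

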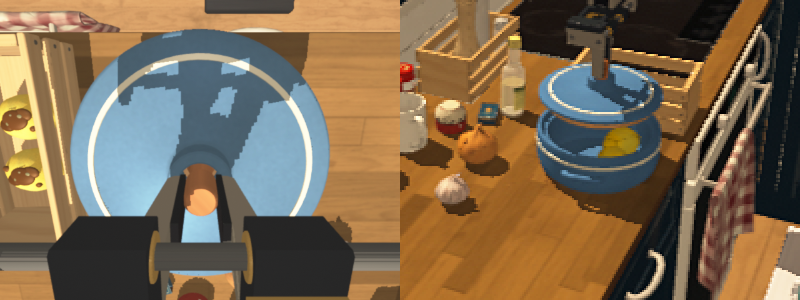

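Both lids hang level from the knob, directly over the crock. Next I'll lower them until contact.

Run:
```python
from h import *
f0=manip.current_ft_force()
manip.servo_line([.5012,-.1966,.170],vel=.06); 
print("hit",manip.servo_line([.5012,-.1966,.150],vel=.02,until_force=6)); manip.pause(.2)
print(manip.current_tcp_pos(),manip.current_ft_force()-f0,manip.current_wrist_torque(),manip.current_clock())
```

```text
hit True
[ 0.50100349 -0.19648766  0.15272034] [ 0.73543777  0.6891323  15.04083723] [-0.01576211  0.00511421 -0.06584414] 35.6083
```

It stopped at 0.1527, against 0.1528 expected for seated. I'll release and check.

Run:
```python
from meas import *
manip.let_go(); manip.pause(.3)
p=manip.current_tcp_pos(); print(p)
manip.servo_line([p[0],p[1],.30],vel=.15)
manip.servo_line([.471,-.1966,.30],vel=.15); manip.pause(.15)
im,C=snap("l2.png"); print(manip.current_clock())
t=topface(im,(270,190,370,290)); print(t,onplane(C,*t[0],.154))
c=max(blue(im),key=len); P=np.array([onplane(C,u,v,.086) for u,v in c if not(v>255 and (u<235 or u>405)) and v<380]); print(circ(P))
s,_=snap("s7.png","scene")
cv2.imwrite("pics/l2s.png",np.hstack([cv2.resize(im,(400,300)),s[200:350,280:480].repeat(2,0).repeat(2,1)]))
```

```text
[ 0.4988558  -0.19573764  0.15055927]
38.7083
((320.2272644042969, 268.5), 12.319043159484863) [ 0.5007738  -0.19576794  0.154     ]
(array([ 0.50243947, -0.19577124,  0.10966452]), np.float64(0.0007418116986939588))
```

View pics/l2s.png

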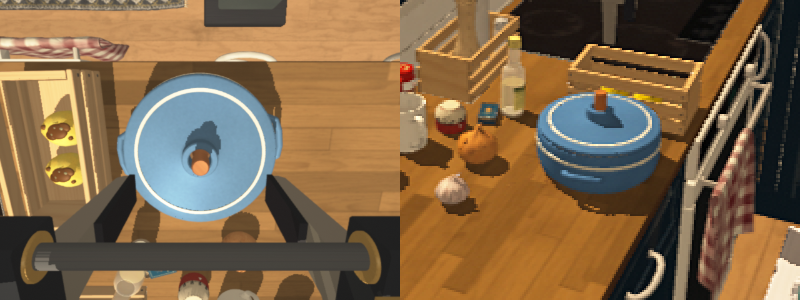

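The lids are seated level, with the knob at (0.5008,-0.1958), within 1 mm of the crock axis. Now I'll grip the collar and lift straight up.

Run:
```python
from h import *
c=[.5013,-.1960]
manip.servo_line([*c,.30],vel=.15); manip.servo_line([*c,.19],vel=.12); manip.pause(.15)
print("hit",manip.servo_line([*c,.1315],vel=.04,until_force=6)); manip.pause(.2)
print(manip.current_tcp_pos())
manip.close(35); f0=manip.current_ft_force(); manip.pause(.2)
print(manip.current_tcp_pos(),manip.current_gripper_width()*92,manip.current_finger_force(),manip.current_ft_force())
p=manip.current_tcp_pos()
manip.servo_line([p[0],p[1],.150],vel=.03); manip.pause(.1)
print(manip.current_tcp_pos(),manip.current_ft_force()-f0,manip.current_wrist_torque(),manip.current_clock())
s,_=snap("s8.png","scene"); im,C=snap("l3.png")
cv2.imwrite("pics/l3s.png",np.hstack([cv2.resize(im,(400,300)),s[200:350,280:480].repeat(2,0).repeat(2,1)]))
```

```text
hit False
[ 0.50140174 -0.19601918  0.13166497]
[ 0.50129027 -0.19636405  0.13148078] 47.96191792493236 34.998895497992635 [ 0.43269559 -3.00585319 -1.50871936]
[ 0.50112508 -0.19629672  0.14980661] [-0.75518037  0.31354543 -4.53615142] [ 0.01244917 -0.05178867  0.00167289] 43.9417
```

Width is 48 mm, so the collar is held. The load is about 4.5 N, roughly the outer lid alone. I'll lift on.

Run:
```python
from h import *
p=manip.current_tcp_pos()
manip.servo_line([p[0],p[1],.242],vel=.05); manip.pause(.6)
print(manip.current_tcp_pos(),manip.current_gripper_width()*92,manip.current_finger_force(),manip.current_ft_force(),manip.current_clock())
s,_=snap("s9.png","scene"); im,C=snap("l4.png")
cv2.imwrite("pics/l4s.png",np.hstack([cv2.resize(im,(400,300)),s[200:350,280:480].repeat(2,0).repeat(2,1)]))
```

```text
[ 0.5011393  -0.19633293  0.24201842] 47.811103264318724 34.99626908451319 [ 0.5292109  -1.29588015 -6.10248175] 46.6333
```

View pics/l4s.png

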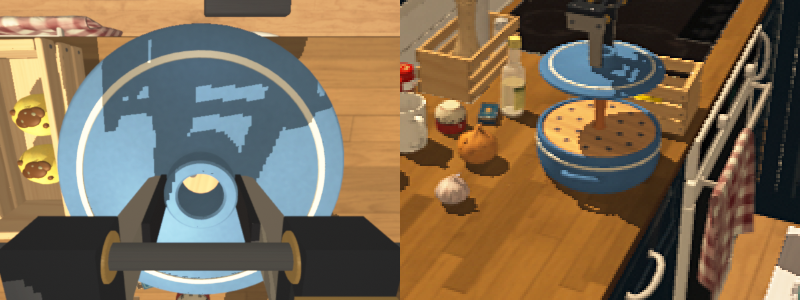

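The outer lid is held level and clear of the knob. The drilled inner lid sits flush in the crock and both mouldy lemons are in the crate.

```bash
python3 -c "
from station import manip
print(manip.job_done())"
```

```text
the job is handed in; nothing more can be done
None
```

I handed the job in at about 47 s: both mouldy lemons are in the crate, the inner lid is seated on the crock's ledge, and the arm is holding the outer lid level and clear above the knob; the verdict was not shown to me.

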